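# Bush the fixture pin and hold the microscope bracket level over it

## Robot

A 6-joint arm with a two-finger parallel gripper is mounted at the origin on the work surface. World frame = base frame: x ahead of the robot, y to its left, z up, the work surface at z = 0. Lengths are in m, angles in degrees, forces in N, time in s.
With the tool pointing down it reaches from about 0.35 to 0.875 m from the base axis. Payload 4.2 kg.
Tool frame: the origin (TCP) lies midway between the tips of the shut fingers; the grasp point (between the pads) lies 19 mm behind it; z points along the fingers, y is the line along which they close (so a half turn about z gives the same grasp; the last joint's range is limited). The gripper opens to 87 mm and grips with 3 to 60 N. Pads are 19 mm wide; open, the fingers measure 117 mm over their backs; the gripper's body (75 mm by 190 mm) begins 51 mm behind the grasp point.
Start: joints at [86.322, 22.042, 0.453, 0, -68.411, -14.817], TCP at [0.198, 0.593, 0.223] pointing down, gripper open.
Joint ranges: [-179.83, 179.83], [-69.29, 118.12], [-61.27, 80.66], [-181.25, 117.63], [-171.15, -9.14], [-177.46, 177.46]. Speed limits (degrees/s): [159.86, 159.86, 180, 180, 180, 180].

## Interface

Orientations are given as a 3x3 rotation matrix whose columns are the frame's x, y, z axes.
In Python, from station import r, optics, finish_job gives the robot as it stands (r), with the cameras (optics) and the job as plain functions.
- The arm moves only by the tool steer_hand, called as name(argument=value, ...) on one line, values as JSON. Schema: {"type":"object","properties":{"rows":{"type":"array","items":{"type":"array","items":{"type":"array","items":{"type":"number"},"minItems":7,"maxItems":7},"minItems":1,"maxItems":8},"minItems":1,"maxItems":1},"only":{"type":"string"},"quiet":{"type":"boolean"},"lines":{"type":"string"}},"required":["rows"],"additionalProperties":false}. rows is a list that holds a single list of rows (three levels of brackets), with 1 to 8 rows, each of 7 numbers: the opening from 0.0 (shut) to 1.0 (fully open), then dx, dy, dz in m, then a rotation vector rx, ry, rz in degrees; each row is the pose to reach, as a shift and turn from the pose commanded when the call began, along the tool's axes at that moment; what a row does not reach only later rows make up. A row lasts 1/10 s, in which the tool goes at most 0.05 m and 8.59 degrees, less where a joint would pass 70% of its speed; a pose out of reach is approached as far as the arm can. The fingers move at their own pace and stop on an object; the grip force is fixed at half the most. Time passes only in rows, so rows that do not move let the fingers close. The tool returns the time, the measured TCP pose, the force, the opening and the grip force at its end. only (a regular expression) keeps the lines of the reply that match it, lines (a string "A,B") keeps lines A to B, and quiet returns only ok. Input that does not fit is refused with a message, and nothing moves.
- r.sense(): the state, without advancing time (a new reading comes with each control period).
- optics.capture(name): name is "scene" or "top"; returns a dict with "pixels" (420x560x3 uint8, red, green, blue), "z_map" (420x560 float32, m along the optical axis (not along the pixel's ray), 0 where there is no reading), "K" (3x3 intrinsics, pixels), "world_from_camera" (4x4, takes a point from camera to world coordinates). Camera axes: x right, y up, looking along -z (the intrinsics and any distortion apply to the point x, -y, -z); pixel columns grow to the right and rows downward; lengths in m; the calibration is good to about 2 mm. A picture is of the moment at which its call begins.
- finish_job(): hands the job in; it is judged then, once.
The state is a dict: "time_s": time; "joints": joint angles; "joint_velocities": joint speeds; "effort": joint torques, N m; "tcp_pos": TCP position; "ee_rot": TCP orientation; "wrist_force": force on the tool from outside, world axes, zero at the start; "moment": the same for the moment, N m; "gripper_width": opening from 0.0 (shut) to 1.0 (fully open); "gripper_force": force on a finger pad.
Only numpy, scipy, OpenCV 4.12 (cv2) and the standard library are available. Lean on these libraries where they do the work, as an engineer would, in place of code of your own. Each camera call takes 0.05 s, during which the arm holds its last target. There are 200 camera calls.

## Task

Slide the brass bushing all the way down onto the steel pin of the grey fixture and let go of it; the dark steel sleeve is too tight for the pin. Then grip the cast microscope bracket by its arm at its balance point (much nearer the round boss than the tail), lift it and finish while still holding it, level and still above the fixture, with the bore of its boss right over the pin, its tail right over the gap of the black fork, and its underside about 3 cm above the pin's tip. Don't let the bracket touch the fixture or the bushing, and leave the other things on the bench where they are.

Things in the scene. Friction and masses are not known exactly. Their poses are not given: they have to be found in the camera images.
- fixture: Grey steel plate fixed to the bench, 270 x 90 mm, 14 mm thick; origin at the centre of its underside, z up, x along the plate from the pin (x = -85 mm) to the black fork (x = +85 mm). Fork: two cheeks 24 mm long, 10 mm thick, 30 mm tall above the plate, with a 34 mm gap between them; the gap runs along x. Place and yaw change.
- pin_foot (a point): Centre of the pin where it meets the top of the plate, 14 mm above the bench. The pin is 12 mm in diameter and 55 mm tall, its top 4 mm chamfered.
- pin_tip (a point): Centre of the top of the pin, 69 mm above the bench.
- rest (a point): Point on the plate's top midway between the fork cheeks, 170 mm from the pin's axis, 14 mm above the bench.
- bracket: Loose grey cast bracket, 0.48 to 0.75 kg, upright on the bench. Origin: boss bore axis, level with the underside; x along the arm from boss to tail, z up. Boss: ring, 50 mm outside, 28 mm bore, 44 mm tall, with a black clamp knob on the side away from the arm (to x = -44 mm). Arm: straight bar 14 mm wide, 24 mm high (8 to 32 mm above the underside). Balance point at x = 51 mm.
- balance (a point): The bracket's balance point (centre of mass, whatever its weight): x = 51 mm along the arm, in the middle of the bar's width, 20 mm above the underside. The bar can be gripped across its width here.
- tail (a point): Centre of the underside of the bracket's tail, at x = 170 mm: an upright round foot at the arm's end, 24 mm in diameter, 34 mm tall.
- bushing: Loose brass tube standing upright, 24 mm outside, 15 mm bore, 40 mm tall, 90 g; origin at the centre of its underside. On the pin it slides freely (1.5 mm all round) down to the plate, and the pin then shows 15 mm above it.
- tight_sleeve: Bystander: dark steel tube of the same outside, 24 mm by 40 mm tall, but with a 10 mm bore that does not go over the pin; upright, origin at the centre of its underside. It and the bushing swap places between starts; leave it alone.
- circuit_board: Bystander: blue circuit board, 80 x 220 x 4 mm, flat at the far edge; origin at the centre of its underside.
- tape_roll: Bystander: white roll of tape lying flat, 64 mm across, 18 mm high; origin at the centre of its underside.
- flux_jar: Bystander: small amber jar, 48 mm across, 50 mm tall; origin at the centre of its underside.
- screwdriver: Bystander: screwdriver lying on the bench near the robot, 150 mm long.
- parts_box: Bystander: small cardboard box, 70 x 100 x 40 mm; origin at the centre of its underside.
- tweezers: Bystander: steel tweezers lying near the robot, 120 mm long.

How it is judged:
By the outcome, as a careful person would: the job done as asked, in the order asked, and still so for the second after the job is handed in, while the arm keeps its last pose, push and grip.
It also fails if it takes over 61 s, if anything falls off the work surface, if the arm or the gripper's body presses on something with over 40 N, if the wrist force passes 120 N, or if a joint passes its speed limit or range.

## Working session

There is one attempt and no reset: what is moved stays moved. The work goes in short steps, Python scripts to look and compute and a tool call to move; the robot and the scene stay as the last step left them, time stands still between calls to the robot, and variables do not carry over. Pictures are saved under pics/ and viewed, at most 10 in all, crops included, and the job is handed in when it is done.

```bash
ls; mkdir -p pics; cat > h.py <<'E'
import numpy as np, cv2
from station import r, optics, finish_job
def cap(n, f=None):
    c=optics.capture(n)
    if f: cv2.imwrite('pics/'+f, c['pixels'][:,:,::-1])
    np.savez('/tmp/%s.npz'%n, **{k:np.array(c[k]) for k in ('pixels','z_map','K','world_from_camera')})
    return c
def cloud(c):
    z=np.array(c['z_map']);K=np.array(c['K']);T=np.array(c['world_from_camera'])
    v,u=np.mgrid[:z.shape[0],:z.shape[1]]
    P=np.stack([(u-K[0,2])/K[0,0]*z,-(v-K[1,2])/K[1,1]*z,-z],-1)
    W=P@T[:3,:3].T+T[:3,3]; W[z==0]=np.nan
    return W
E
python3 - <<'E'
from h import *
for n in ('scene','top'):
    c=cap(n,n+'0.png'); print(n,np.round(c['K'],1).tolist(),np.round(c['world_from_camera'],3).tolist(),[k for k in c])
s=r.sense(); print({k:np.round(v,3).tolist() for k,v in s.items()})
E
```

```text
pics
station.py
scene [[518.6, 0.0, 279.7], [0.0, 518.6, 215.9], [0.0, 0.0, 1.0]] [[-0.525, -0.49, 0.696, 1.492], [0.851, -0.28, 0.444, 0.565], [-0.023, 0.825, 0.564, 0.869], [0.0, 0.0, 0.0, 1.0]] ['pixels', 'z_map', 'K', 'world_from_camera']
top [[508.5, 0.0, 281.7], [0.0, 508.5, 215.7], [0.0, 0.0, 1.0]] [[0.012, 0.993, -0.115, 0.366], [-1.0, 0.013, 0.009, -0.035], [0.011, 0.115, 0.993, 1.45], [0.0, 0.0, 0.0, 1.0]] ['pixels', 'z_map', 'K', 'world_from_camera']
{'time_s': 0.1, 'joints': [86.322, 22.086, 0.39, -0.024, -68.41, -14.819], 'joint_velocities': [0.019, -0.105, 0.169, 0.153, -0.084, -0.032], 'effort': [0.0, -39.169, 18.794, 4.232, 0.013, -0.0], 'tcp_pos': [0.198, 0.592, 0.222], 'ee_rot': [[0.948, -0.317, -0.001], [-0.317, -0.948, -0.002], [0.0, 0.002, -1.0]], 'wrist_force': [0.126, -0.002, -0.748], 'moment': [-0.003, 0.065, -0.007], 'gripper_force': 0.0, 'gripper_width': 0.999}
```

View pics/scene0.png

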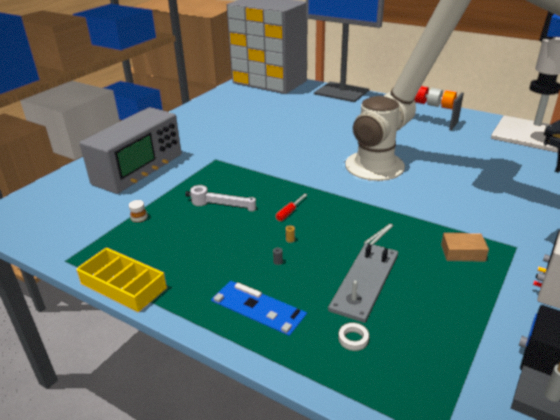

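View pics/top0.png

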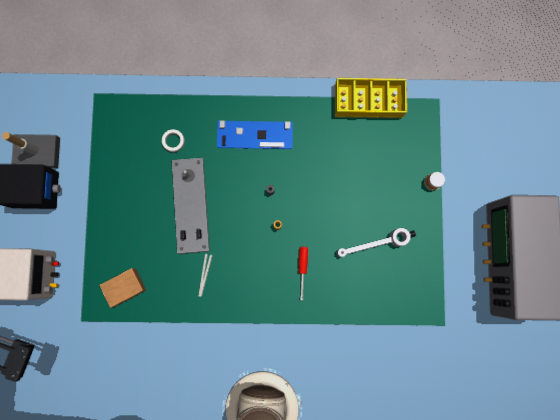

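The scene view shows the fixture at (365,280) with its pin at (355,290), the brass bushing at (290,234), the dark sleeve at (278,256) and the bracket from its boss at (199,195) to its tail at (252,204). In the top view the pin is at (187,174), the fork at (190,234), the bushing at (277,225), the sleeve at (270,190), the boss at (401,237) and the tail at (342,253).

```bash
cat > seg.py <<'E'
from h import *
def load(n): return dict(np.load('/tmp/%s.npz'%n))
def near(W,xy,rad): return np.hypot(W[...,0]-xy[0],W[...,1]-xy[1])<rad
E
python3 - <<'E'
from seg import *
px={'top':dict(pin=(187,174),fork=(190,234),bush=(277,225),sleeve=(270,190),boss=(401,237),tail=(342,253),mat=(320,170)),
'scene':dict(pin=(355,287),fork=(376,252),bush=(290,230),sleeve=(278,252),boss=(199,191),tail=(252,202),mat=(330,200))}
for n in px:
    c=load(n);W=cloud(c)
    for k,(u,v) in px[n].items(): print(n,k,np.round(W[v,u],4),np.round(W[v-2:v+3,u-2:u+3,2],3).tolist() if k in('pin','bush') else '')
rows=[]
for n,pt in (('top',[(277,225),(187,174)]),('scene',[(290,234),(355,290)])):
    im=load(n)['pixels'][:,:,::-1]
    rows.append(np.hstack([cv2.resize(im[v-23:v+23,u-32:u+32],(400,290),interpolation=cv2.INTER_CUBIC) for u,v in pt]))
cv2.imwrite('pics/crops1.png',np.vstack(rows))
E
```

```text
top pin [0.6428 0.2184 0.0442] [[0.066, 0.065, 0.062, 0.013, 0.014], [0.064, 0.064, 0.058, 0.044, 0.014], [0.059, 0.054, 0.044, 0.043, 0.026], [0.04, 0.04, 0.035, 0.029, 0.025], [0.017, 0.031, 0.032, 0.026, 0.013]]
top fork [0.4765 0.2091 0.0171] 
top bush [ 0.5064 -0.0358  0.0038] [[0.007, -0.002, 0.001, -0.003, 0.012], [0.001, -0.003, -0.002, 0.002, -0.0], [0.006, -0.005, 0.004, -0.005, 0.0], [0.047, 0.001, -0.004, 0.001, 0.036], [0.042, 0.038, 0.043, 0.04, 0.04]]
top sleeve [ 0.6075 -0.0143  0.0031] 
top boss [ 0.4774 -0.3927 -0.0056] 
top tail [ 0.4275 -0.2173  0.037 ] 
top mat [ 0.6685 -0.1583  0.0017] 
scene pin [0.6521 0.229  0.059 ] [[0.061, 0.059, 0.061, 0.064, 0.014], [0.055, 0.062, 0.056, 0.056, 0.015], [0.057, 0.053, 0.059, 0.054, 0.014], [0.054, 0.05, 0.054, 0.051, 0.017], [0.048, 0.051, 0.05, 0.048, 0.014]]
scene fork [0.4577 0.2019 0.0173] 
scene bush [ 0.5116 -0.0285  0.0394] [[0.034, 0.035, 0.034, 0.038, 0.04], [0.042, 0.031, 0.033, 0.042, 0.041], [0.041, 0.04, 0.039, 0.045, 0.038], [0.036, 0.037, 0.039, 0.037, 0.034], [0.032, 0.036, 0.036, 0.03, 0.031]]
scene sleeve [ 0.6132 -0.0039  0.0423] 
scene boss [ 0.461  -0.3887  0.0277] 
scene tail [ 0.4421 -0.2013  0.0361] 
scene mat [ 0.2685 -0.0295  0.001 ]
```

View pics/crops1.png

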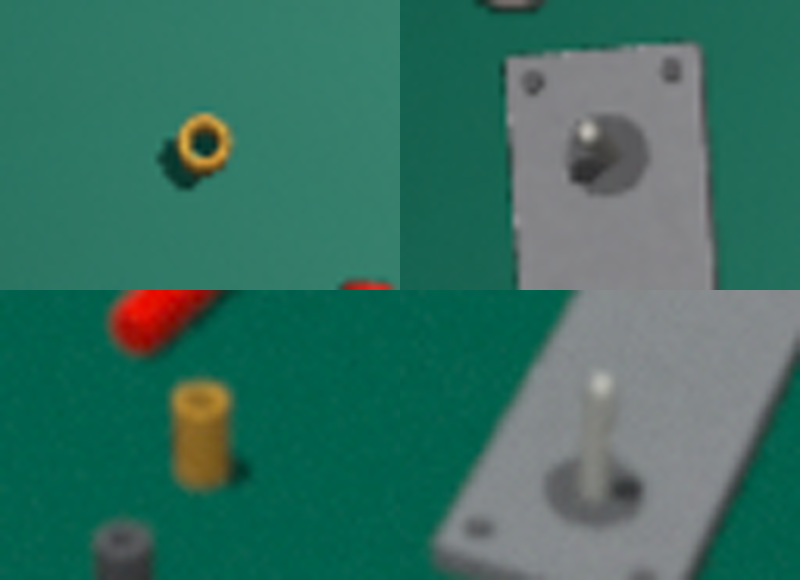

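The crops show the bushing's top ring at top view (277.2,224.3) and scene view (289.9,228.3). The pin tip is at top view (184.7,171.2) and scene view (354.6,281.2).

```bash
cat >> seg.py <<'E'
def ray(c,u,v):
    K,T=c['K'],c['world_from_camera']
    d=T[:3,:3]@np.array([(u-K[0,2])/K[0,0],-(v-K[1,2])/K[1,1],-1]); return T[:3,3],d/np.linalg.norm(d)
def atz(c,u,v,z): o,d=ray(c,u,v); return o+d*(z-o[2])/d[2]
def tri(obs):
    A=np.zeros((3,3));b=np.zeros(3)
    for c,u,v in obs:
        o,d=ray(c,u,v);M=np.eye(3)-np.outer(d,d);A+=M;b+=M@o
    p=np.linalg.solve(A,b)
    return p,[1e3*np.linalg.norm((np.eye(3)-np.outer(ray(*q)[1],ray(*q)[1]))@(p-ray(*q)[0])) for q in obs]
def proj(c,p):
    K,T=c['K'],c['world_from_camera']; q=T[:3,:3].T@(np.asarray(p)-T[:3,3]); return K[0,2]+K[0,0]*q[0]/-q[2],K[1,2]-K[1,1]*q[1]/-q[2]
E
python3 - <<'E'
from seg import *
t,s=load('top'),load('scene'); np.set_printoptions(precision=4,suppress=True)
print('bush',tri([(t,277.2,224.3),(s,289.9,228.3)])); print('pin',tri([(t,184.7,171.2),(s,354.6,281.2)]))
print('at z top/scene bush',atz(t,277.2,224.3,.04),atz(s,289.9,228.3,.04),'pin',atz(t,184.7,171.2,.069),atz(s,354.6,281.2,.069))
for n,c in (('top',t),('scene',s)):
    W=cloud(c); z=W[...,2]; hsv=cv2.cvtColor(c['pixels'],cv2.COLOR_RGB2HSV)
    m=near(W,(.55,.21),.18)&(hsv[...,1]<60)&(z<.022)&(z>.006); 
    m=cv2.morphologyEx(m.astype(np.uint8),cv2.MORPH_CLOSE,np.ones((9,9)));m=cv2.morphologyEx(m,cv2.MORPH_OPEN,np.ones((7,7)))
    v,u=np.nonzero(m); P=np.array([atz(c,a,b,.014)[:2] for a,b in zip(u,v)]).astype(np.float32)
    print(n,'plate',np.nanmedian(z[m>0]),cv2.minAreaRect(P*1000))
    m=near(W,(.45,-.30),.15)&(z>.006)&(hsv[...,1]<110)
    P=W[m]; print(n,'bracket n',m.sum(),'extent',P.min(0),P.max(0))
    q=P[(P[:,2]>.028)&(P[:,2]<.036)&(P[:,1]<-.23)&(P[:,1]>-.35)]; l=cv2.fitLine(q[:,:2].astype(np.float32),cv2.DIST_HUBER,0,.001,.001).ravel()
    print('armtop',len(q),np.median(q[:,2]),l,np.degrees(np.arctan2(l[1],l[0])))
    q=P[(P[:,2]>.038)]; print('bosstop',len(q),np.median(q[:,2]),cv2.minEnclosingCircle(q[:,:2].astype(np.float32)*1000),cv2.fitEllipse(q[:,:2].astype(np.float32)*1000))
    im=c['pixels'][:,:,::-1]; a,b=((370,245) if n=='top' else (224,199))
    f,e=((190,233) if n=='top' else (376,254))
    row=np.hstack([cv2.resize(im[b-26:b+26,a-52:a+52],(500,250),interpolation=3),cv2.resize(im[e-25:e+25,f-30:f+30],(300,250),interpolation=3)])
    cv2.imwrite('/tmp/%s.png'%n,row)
cv2.imwrite('pics/crops2.png',np.vstack([cv2.imread('/tmp/top.png'),cv2.imread('/tmp/scene.png')]))
E
```

```text
bush (array([ 0.5043, -0.035 ,  0.0383]), [np.float64(1.5096815148051683), np.float64(1.5096815148050668)])
pin (array([0.6451, 0.2222, 0.0683]), [np.float64(1.7040375439954707), np.float64(1.704037543995463)])
at z top/scene bush [ 0.5049 -0.0363  0.04  ] [ 0.5056 -0.0324  0.04  ] pin [0.6457 0.2205 0.069 ] [0.6451 0.224  0.069 ]
top plate 0.01325314982257908 ((560.6969604492188, 212.62875366210938), (271.9869689941406, 90.7776870727539), 5.503232002258301)
top bracket n 573 extent [ 0.4192 -0.4244  0.0067] [ 0.4991 -0.2049  0.0512]
armtop 175 0.03141655557794398 [ 0.2726 -0.9621  0.4517 -0.2909] -74.18191
bosstop 168 0.04242158973545107 ((456.29193115234375, -308.90814208984375), 98.11018371582031) ((459.9513244628906, -325.2923583984375), (47.961788177490234, 174.21646118164062), 16.187957763671875)
scene plate 0.015618626793874713 ((555.3092041015625, 216.76202392578125), (337.2413024902344, 91.12845611572266), 5.5092692375183105)
scene bracket n 747 extent [ 0.3903 -0.4187  0.006 ] [ 0.5054 -0.2013  0.0505]
armtop 143 0.032824789780034114 [ 0.2637 -0.9646  0.4537 -0.2901] -74.709015
bosstop 136 0.04414644024218489 ((460.9232177734375, -304.63787841796875), 98.7637939453125) ((459.7613220214844, -319.4771728515625), (57.21922302246094, 169.0824737548828), 15.46945571899414)
```

View pics/crops2.png

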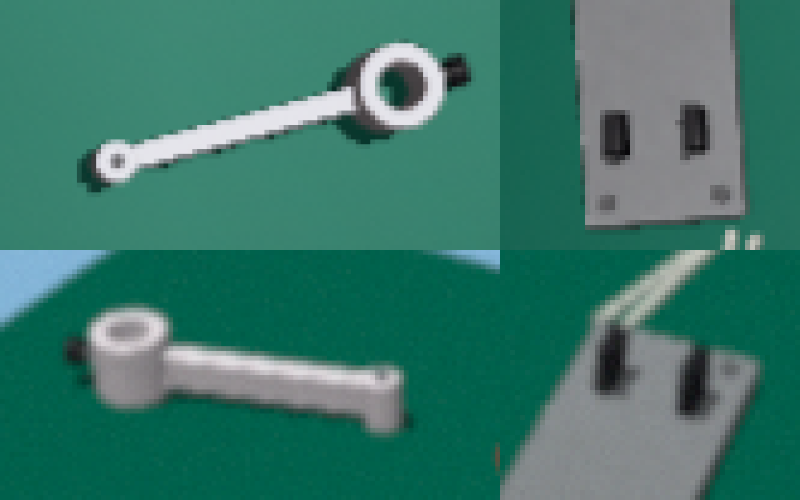

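The bracket's boss top is at top view (401.0,236.3) and scene view (198.6,189.1), and its tail top at top view (341.9,252.1) and scene view (251.2,198.5). The fork cheeks are at top view (184,234) and (199,233). I'll triangulate these and start moving toward a point above the bushing.

```bash
python3 - <<'E'
from seg import *
t,s=load('top'),load('scene'); np.set_printoptions(precision=4,suppress=True)
for n,a,b,z in (('boss',(401.0,236.3),(198.6,189.1),.044),('tail',(341.9,252.1),(251.2,198.5),.034)):
    print(n,tri([(t,*a),(s,*b)]),atz(t,*a,z),atz(s,*b,z))
E
```

```text
boss (array([ 0.4746, -0.3789,  0.045 ]), [np.float64(1.5793740967606051), np.float64(1.5793740967605767)]) [ 0.4755 -0.3805  0.044 ] [ 0.4729 -0.3784  0.044 ]
tail (array([ 0.429 , -0.2153,  0.037 ]), [np.float64(1.8948209517258279), np.float64(1.894820951725803)]) [ 0.4301 -0.2174  0.034 ] [ 0.4245 -0.2163  0.034 ]
```

steer_hand(rows=[[[0.6,0.25,0.25,0,0,0,0],[0.6,0.25,0.25,0,0,0,0],[0.6,0.25,0.25,0,0,0,0],[0.6,0.25,0.25,0,0,0,0],[0.6,0.25,0.25,0,0,0,0],[0.6,0.25,0.25,0,0,0,0],[0.6,0.25,0.25,0,0,0,0],[0.6,0.25,0.25,0,0,0,0]]])

```text
time_s: 0.9
tcp_pos: [0.3566, 0.2718, 0.2223]
ee_rot: [[0.947, -0.323, -0.001], [-0.323, -0.947, -0.001], [-0.001, 0.002, -1.0]]
wrist_force: [1.1, 0.5, 0.3]
gripper_width: 0.6
gripper_force: 0.0
```

steer_hand(rows=[[[0.6,0.24,0.248,0,0,0,0],[0.6,0.24,0.248,0,0,0,0],[0.6,0.24,0.248,0,0,0,0],[0.6,0.24,0.248,0,0,0,0],[0.6,0.24,0.248,0,0,0,0],[0.6,0.24,0.248,0.12,0,0,0],[0.6,0.24,0.248,0.12,0,0,0],[0.6,0.24,0.248,0.12,0,0,0]]])

```text
time_s: 1.7
tcp_pos: [0.5047, -0.0342, 0.1038]
ee_rot: [[0.948, -0.317, 0.001], [-0.317, -0.948, 0.0], [0.001, -0.001, -1.0]]
wrist_force: [1.0, 0.1, -0.9]
gripper_width: 0.599
gripper_force: 0.0
```

steer_hand(rows=[[[0.6,0,0,0.02,0,0,0],[0.6,0,0,0.02,0,0,0],[0.6,0,0,0.02,0,0,0]]])

```text
time_s: 2.0
tcp_pos: [0.5045, -0.0329, 0.0852]
ee_rot: [[0.949, -0.316, -0.0], [-0.316, -0.949, -0.0], [0.0, 0.0, -1.0]]
wrist_force: [1.2, 0.4, 1.3]
gripper_width: 0.597
gripper_force: 0.0
```

```bash
python3 - <<'E'
from h import *
rows=[]
for n,(u,v) in (('top',(277,215)),('scene',(290,220))):
    im=cap(n)['pixels'][:,:,::-1]; rows.append(cv2.resize(im[v-37:v+38,u-50:u+50],(400,300),interpolation=3))
cv2.imwrite('pics/g1.png',np.hstack(rows))
E
```

```text
(no output)
```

View pics/g1.png

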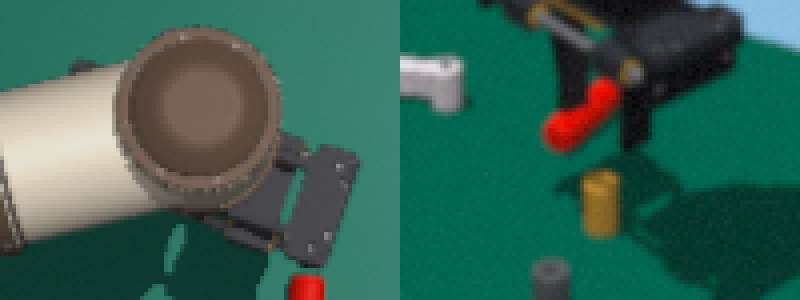

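The top view is covered by the wrist. In the scene crop the two fingers (570,80) and (635,120) stand evenly to either side of the bushing at (602,205), so I'll go down and grip it.

steer_hand(rows=[[[0.6,0,0,0.03,0,0,0],[0.6,0,0,0.06,0,0,0],[0.6,0,0,0.07,0,0,0],[0.6,0,0,0.07,0,0,0],[0.0,0,0,0.07,0,0,0],[0.0,0,0,0.07,0,0,0],[0.0,0,0,0.07,0,0,0],[0.0,0,0,0.07,0,0,0]]])

```text
time_s: 2.9
tcp_pos: [0.5046, -0.0331, 0.0158]
ee_rot: [[0.948, -0.317, 0.002], [-0.317, -0.948, 0.0], [0.001, -0.001, -1.0]]
wrist_force: [0.2, 0.7, 0.1]
gripper_width: 0.322
gripper_force: 0.0
```

steer_hand(rows=[[[0,0,0,0,0,0,0],[0,0,0,0,0,0,0],[0,0,0,0,0,0,0]]])

```text
time_s: 3.2
tcp_pos: [0.5044, -0.0333, 0.0156]
ee_rot: [[0.948, -0.317, 0.001], [-0.317, -0.948, -0.0], [0.001, -0.0, -1.0]]
wrist_force: [-1.8, -0.8, 5.6]
gripper_width: 0.259
gripper_force: 30.0
```

steer_hand(rows=[[[0,0,0,-0.05,0,0,0],[0,0,0,-0.10,0,0,0],[0,0.009,-0.048,-0.10,0,0,0],[0,0.018,-0.096,-0.10,0,0,0],[0,0.027,-0.144,-0.10,0,0,0],[0,0.036,-0.192,-0.10,0,0,0],[0,0.045,-0.24,-0.10,0,0,0],[0,0.052,-0.287,-0.10,0,0,0]]])

```text
time_s: 4.0
tcp_pos: [0.6448, 0.2241, 0.114]
ee_rot: [[0.948, -0.317, -0.001], [-0.317, -0.948, -0.0], [-0.001, 0.001, -1.0]]
wrist_force: [0.5, -0.6, -0.1]
gripper_width: 0.26
gripper_force: 30.0
```

steer_hand(rows=[[[0,0,0,0,0,0,0],[0,0,0,0,0,0,0],[0,0,0,0,0,0,0]]])

```text
time_s: 4.3
tcp_pos: [0.6435, 0.2214, 0.1141]
ee_rot: [[0.948, -0.318, -0.002], [-0.318, -0.948, -0.001], [-0.002, 0.002, -1.0]]
wrist_force: [0.5, -0.1, -0.6]
gripper_width: 0.259
gripper_force: 30.0
```

```bash
python3 - <<'E'
from h import *
rows=[]
for n,(u,v) in (('top',(187,174)),('scene',(355,270))):
    im=cap(n)['pixels'][:,:,::-1]; rows.append(cv2.resize(im[v-37:v+38,u-25:u+25],(400,600),interpolation=3))
cv2.imwrite('pics/g2.png',np.hstack(rows))
E
```

```text
(no output)
```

View pics/g2.png

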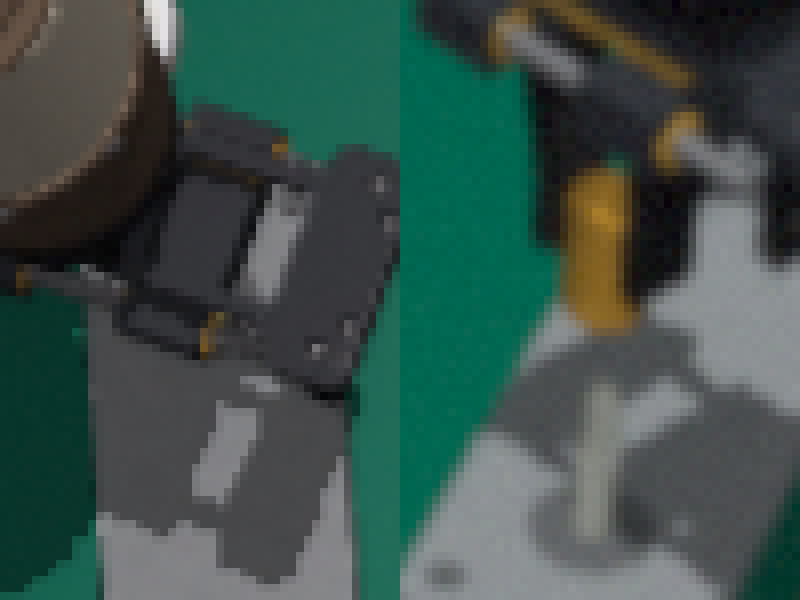

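The scene crop shows the held bushing above the pin: its lower end centre is at about (603,312) in the crop and the pin tip at (600,385). I'll check both against the projected pin axis.

```bash
python3 - <<'E'
from seg import *
s=load('scene'); np.set_printoptions(precision=4,suppress=True)
crop=lambda p:((np.array(proj(s,p))-[330,233])+.5)*8-.5+[400,0]
for z in (.014,.069,.0985,.1385): print(z,crop((.6451,.2240,z)),'at tcp',crop((.6435,.2214,z)))
W=cloud(s); hsv=cv2.cvtColor(s['pixels'],cv2.COLOR_RGB2HSV)
m=np.zeros(W.shape[:2],bool); m[250:280,345:365]=1
m&=(hsv[...,1]>150)&(hsv[...,0]<28)&(hsv[...,0]>12)
for v in range(252,278):
    u=np.nonzero(m[v])[0]
    if len(u): print(v,u.min(),u.max(),np.round(np.nanmedian(W[v,u],0),4))
print(np.round([crop((.6451+a,.2240+b,.0985))-crop((.6451,.2240,.0985)) for a,b in((.001,0),(0,.001))],2), r.sense()['tcp_pos'])
E
```

```text
0.014 [589.1609 529.849 ] at tcp [583.4289 523.503 ]
0.069 [600.1313 389.1569] at tcp [594.2297 382.9134]
0.0985 [606.2538 310.637 ] at tcp [600.2571 304.4565]
0.1385 [614.8376 200.5515] at tcp [608.707  194.4665]
252 362 362 [0.6903 0.2536 0.1971]
253 363 363 [0.6901 0.2559 0.1952]
254 354 354 [0.6418 0.2163 0.1435]
255 352 356 [0.6406 0.216  0.1396]
256 350 358 [0.6438 0.2164 0.1374]
257 351 358 [0.643  0.2173 0.1362]
258 351 358 [0.6463 0.2183 0.1348]
259 351 358 [0.6531 0.2231 0.1397]
260 351 358 [0.6556 0.2247 0.1394]
261 351 358 [0.6541 0.2243 0.1351]
262 350 357 [0.6545 0.2215 0.133 ]
263 351 357 [0.656  0.2242 0.1311]
264 351 357 [0.6558 0.2242 0.1267]
265 351 357 [0.6552 0.2241 0.1237]
266 351 357 [0.6563 0.2248 0.1217]
267 351 357 [0.6547 0.2234 0.1183]
268 351 357 [0.6546 0.2245 0.1154]
269 351 357 [0.656  0.2242 0.1127]
270 352 358 [0.6547 0.2268 0.1108]
271 352 358 [0.6562 0.2276 0.1074]
272 353 358 [0.6544 0.2283 0.1055]
273 354 357 [0.6542 0.2283 0.1028]
[[-1.49  1.99]
 [ 3.23  1.16]] [0.6439 0.2211 0.115 ]
```

steer_hand(rows=[[[0,0.0006,-0.0021,0.01,0,0,0],[0,0.0006,-0.0021,0.02,0,0,0],[0,0.0006,-0.0021,0.025,0,0,0],[0,0.0006,-0.0021,0.028,0,0,0],[0,0.0006,-0.0021,0.031,0,0,0],[0,0.0006,-0.0021,0.034,0,0,0],[0,0.0006,-0.0021,0.037,0,0,0],[0,0.0006,-0.0021,0.037,0,0,0]]])

```text
time_s: 5.2
tcp_pos: [0.645, 0.2239, 0.0774]
ee_rot: [[0.948, -0.317, -0.002], [-0.317, -0.948, -0.001], [-0.001, 0.001, -1.0]]
wrist_force: [-1.5, -0.5, -1.1]
gripper_width: 0.265
gripper_force: 30.0
```

steer_hand(rows=[[[0,0,0,0,0,0,0]]])

```text
time_s: 5.3
tcp_pos: [0.6451, 0.2239, 0.0775]
ee_rot: [[0.948, -0.317, -0.002], [-0.317, -0.948, -0.001], [-0.001, 0.001, -1.0]]
wrist_force: [-1.4, -1.4, -2.1]
gripper_width: 0.261
gripper_force: 30.0
```

steer_hand(rows=[[[0,0,0,0.006,0,0,0],[0,0,0,0.012,0,0,0],[0,0,0,0.018,0,0,0],[0,0,0,0.018,0,0,0]]])

```text
time_s: 5.7
tcp_pos: [0.6449, 0.2239, 0.0582]
ee_rot: [[0.948, -0.318, -0.002], [-0.318, -0.948, -0.001], [-0.002, 0.002, -1.0]]
wrist_force: [-2.7, -0.7, -2.9]
gripper_width: 0.265
gripper_force: 30.0
```

steer_hand(rows=[[[0,0,0,0.006,0,0,0],[0,0,0,0.012,0,0,0],[0,0,0,0.018,0,0,0],[0,0,0,0.024,0,0,0],[0,0,0,0.027,0,0,0],[0,0,0,0.027,0,0,0]]])

```text
time_s: 6.3
tcp_pos: [0.6449, 0.2238, 0.032]
ee_rot: [[0.948, -0.318, -0.002], [-0.318, -0.948, -0.001], [-0.002, 0.002, -1.0]]
wrist_force: [-3.9, -1.5, -2.1]
gripper_width: 0.264
gripper_force: 30.0
```

steer_hand(rows=[[[0,0,0,0.001,0,0,0],[0,0,0,0.002,0,0,0],[0,0,0,0.002,0,0,0]]])

```text
time_s: 6.6
tcp_pos: [0.6449, 0.2238, 0.0311]
ee_rot: [[0.948, -0.317, -0.002], [-0.317, -0.948, -0.001], [-0.001, 0.001, -1.0]]
wrist_force: [-5.2, -2.8, 1.9]
gripper_width: 0.264
gripper_force: 30.0
```

steer_hand(rows=[[[0.6,0,0,0,0,0,0],[0.6,0,0,0,0,0,0],[0.6,0,0,0,0,0,0],[0.6,0,0,0,0,0,0],[0.6,0,0,-0.05,0,0,0],[0.6,0,0,-0.1,0,0,0],[0.6,0,0,-0.15,0,0,0],[0.6,0,0,-0.15,0,0,0]]])

```text
time_s: 7.4
tcp_pos: [0.6507, 0.2262, 0.1914]
ee_rot: [[0.949, -0.316, 0.018], [-0.316, -0.949, 0.008], [0.015, -0.013, -1.0]]
wrist_force: [0.0, 1.0, 0.6]
gripper_width: 0.601
gripper_force: 0.0
```

steer_hand(rows=[[[0.6,0,0.38,0,0,0,0],[0.6,0,0.38,0,0,0,0],[0.6,0,0.38,0,0,0,0],[0.6,0,0.38,0,0,0,0],[0.6,0,0.38,0,0,0,0],[0.6,0,0.38,0,0,0,0],[0.6,0,0.38,0,0,0,0],[0.6,0,0.38,0,0,0,0]]])

```text
time_s: 8.2
tcp_pos: [0.5241, -0.1388, 0.1814]
ee_rot: [[0.948, -0.319, 0.001], [-0.319, -0.948, -0.0], [0.001, -0.0, -1.0]]
wrist_force: [0.6, -0.4, 0.4]
gripper_width: 0.595
gripper_force: 0.0
```

steer_hand(rows=[[[0.6,0.002,0.202,0.02,0,0,8],[0.6,0.002,0.202,0.05,0,0,16],[0.6,0.002,0.202,0.08,0,0,24],[0.6,0.002,0.202,0.08,0,0,32],[0.6,0.002,0.202,0.08,0,0,40],[0.6,0.002,0.202,0.08,0,0,48],[0.6,0.002,0.202,0.08,0,0,56],[0.6,0.002,0.202,0.08,0,0,56]]])

```text
time_s: 9.0
tcp_pos: [0.4632, -0.3289, 0.1009]
ee_rot: [[0.267, -0.964, 0.001], [-0.964, -0.267, -0.0], [0.001, -0.001, -1.0]]
wrist_force: [0.1, -0.4, -0.0]
gripper_width: 0.603
gripper_force: 0.0
```

steer_hand(rows=[[[0.6,0,0,0,0,0,0],[0.6,0,0,0,0,0,0],[0.6,0,0,0,0,0,0]]])

```text
time_s: 9.3
tcp_pos: [0.4632, -0.3282, 0.1012]
ee_rot: [[0.269, -0.963, 0.001], [-0.963, -0.269, -0.0], [0.0, -0.0, -1.0]]
wrist_force: [-0.0, 0.4, -0.4]
gripper_width: 0.602
gripper_force: 0.0
```

```bash
python3 - <<'E'
from h import *
rows=[]
for n,(u,v) in (('top',(185,185)),('scene',(355,280))):
    im=cap(n)['pixels'][:,:,::-1]; rows.append(cv2.resize(im[v-37:v+38,u-25:u+25],(200,300),interpolation=3))
    if n=='scene': rows.append(cv2.resize(im[150:225,160:260],(400,300),interpolation=3))
cv2.imwrite('pics/g3.png',np.hstack(rows))
E
```

```text
(no output)
```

View pics/g3.png

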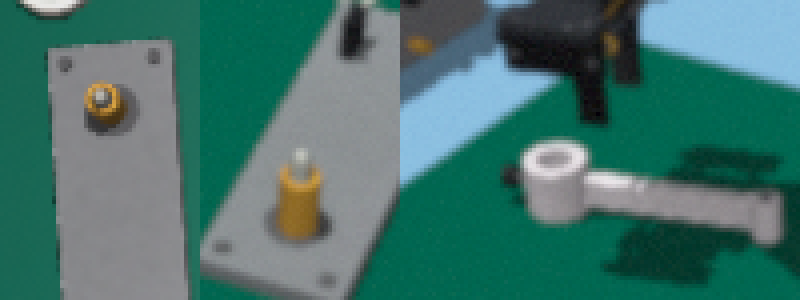

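The bushing is seated on the plate, with the pin showing above it at crop (300,160). The fingers (590,100) and (628,70) stand above the arm, just right of the boss (555,180). I'll descend.

steer_hand(rows=[[[0.6,0.001,0,0.03,0,0,0],[0.6,0.001,0,0.06,0,0,0],[0.6,0.001,0,0.08,0,0,0],[0.6,0.001,0,0.09,0,0,0],[0.6,0.001,0,0.095,0,0,0],[0.6,0.001,0,0.095,0,0,0],[0,0.001,0,0.095,0,0,0],[0,0.001,0,0.095,0,0,0]]])

```text
time_s: 10.2
tcp_pos: [0.464, -0.3296, 0.0071]
ee_rot: [[0.268, -0.964, 0.002], [-0.964, -0.268, -0.001], [0.001, -0.002, -1.0]]
wrist_force: [-0.9, 0.2, -0.2]
gripper_width: 0.497
gripper_force: 0.0
```

steer_hand(rows=[[[0,0,0,0,0,0,0],[0,0,0,0,0,0,0],[0,0,0,0,0,0,0],[0,0,0,0,0,0,0],[0,0,0,0,0,0,0],[0,0,0,0,0,0,0],[0,0,0,0,0,0,0]]])

```text
time_s: 10.9
tcp_pos: [0.4624, -0.3293, 0.0062]
ee_rot: [[0.267, -0.964, -0.002], [-0.964, -0.267, 0.0], [-0.001, 0.001, -1.0]]
wrist_force: [-4.2, -0.1, 4.1]
gripper_width: 0.158
gripper_force: 30.0
```

steer_hand(rows=[[[0,0,0,-0.01,0,0,0],[0,0,0,-0.03,0,0,0],[0,0,0,-0.06,0,0,0],[0,0,0,-0.1,0,0,0],[0,0,0,-0.14,0,0,0],[0,0,0,-0.14,0,0,0],[0,0,0,-0.14,0,0,0],[0,0,0,-0.14,0,0,0]]])

```text
time_s: 11.7
tcp_pos: [0.4616, -0.3281, 0.1433]
ee_rot: [[0.267, -0.964, -0.004], [-0.964, -0.267, 0.003], [-0.004, 0.003, -1.0]]
wrist_force: [-0.4, -0.1, -5.5]
gripper_width: 0.158
gripper_force: 30.0
```

```bash
python3 - <<'E'
from seg import *
c=cap('scene'); s=r.sense(); print({k:np.round(s[k],3).tolist() for k in('tcp_pos','wrist_force','moment')})
im=c['pixels'][:,:,::-1]; cv2.imwrite('pics/g4.png',cv2.resize(im[100:220,130:290],(800,600),interpolation=3))
E
```

```text
{'tcp_pos': [0.462, -0.328, 0.143], 'wrist_force': [-1.239, 0.275, -6.095], 'moment': [0.069, 0.036, -0.001]}
```

View pics/g4.png

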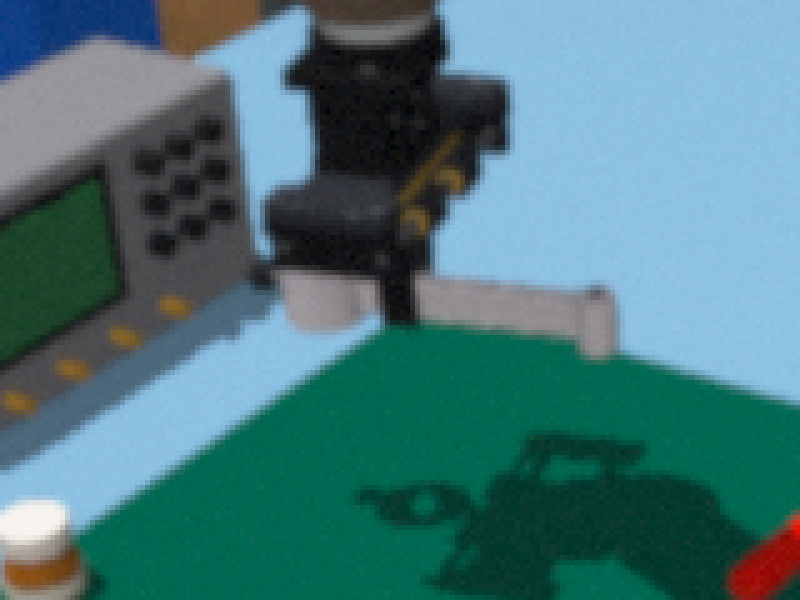

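The bracket hangs level: its boss is at (325,300), its tail at (600,320), and the wrist moment is small. I'll carry it over the fixture at this height.

steer_hand(rows=[[[0,-0.015,-0.008,0,0,0,-3],[0,-0.045,-0.025,0,0,0,-8],[0,-0.08,-0.044,0,0,0,-13],[0,-0.115,-0.063,0,0,0,-19],[0,-0.15,-0.083,0,0,0,-25],[0,-0.185,-0.102,0,0,0,-30],[0,-0.218,-0.12,0,0,0,-35],[0,-0.246,-0.136,0,0,0,-40]]])

```text
time_s: 12.55
tcp_pos: [0.5277, -0.054, 0.144]
ee_rot: [[0.827, -0.563, -0.004], [-0.563, -0.827, -0.0], [-0.003, 0.002, -1.0]]
wrist_force: [0.1, -0.9, -5.8]
gripper_width: 0.16
gripper_force: 30.0
```

steer_hand(rows=[[[0,-0.013,-0.035,0,0,0,-5],[0,-0.027,-0.07,0,0,0,-11],[0,-0.041,-0.107,0,0,0,-17],[0,-0.055,-0.144,0,0,0,-22],[0,-0.069,-0.181,0,0,0,-27],[0,-0.083,-0.218,0,0,0,-32],[0,-0.095,-0.248,0,0,0,-37],[0,-0.1005,-0.262,0,0,0,-40]]])

```text
time_s: 13.35
tcp_pos: [0.5938, 0.2197, 0.143]
ee_rot: [[0.995, 0.101, -0.003], [0.101, -0.995, -0.001], [-0.003, 0.001, -1.0]]
wrist_force: [0.5, -0.8, -5.9]
gripper_width: 0.162
gripper_force: 30.0
```

steer_hand(rows=[[[0,0,0,0,0,0,0],[0,0,0,0,0,0,0],[0,0,0,0,0,0,0],[0,0,0,0,0,0,0],[0,0,0,0,0,0,0]]])

```text
time_s: 13.85
tcp_pos: [0.594, 0.2161, 0.146]
ee_rot: [[0.995, 0.095, -0.0], [0.095, -0.995, -0.0], [-0.0, 0.0, -1.0]]
wrist_force: [0.7, -0.1, -5.8]
gripper_width: 0.161
gripper_force: 30.0
```

```bash
python3 - <<'E'
from seg import *
s=r.sense(); print({k:np.round(s[k],4).tolist() for k in('tcp_pos','wrist_force','moment')})
t=cap('top')['pixels'][:,:,::-1]; c=cap('scene')['pixels'][:,:,::-1]
cv2.imwrite('pics/g5.png',np.hstack([cv2.resize(t[145:265,150:230],(400,600),interpolation=3),cv2.resize(c[190:310,315:395],(400,600),interpolation=3)]))
E
```

```text
{'tcp_pos': [0.594, 0.2161, 0.146], 'wrist_force': [0.7017, -0.1457, -5.8076], 'moment': [-0.0748, -0.0479, -0.0276]}
```

View pics/g5.png

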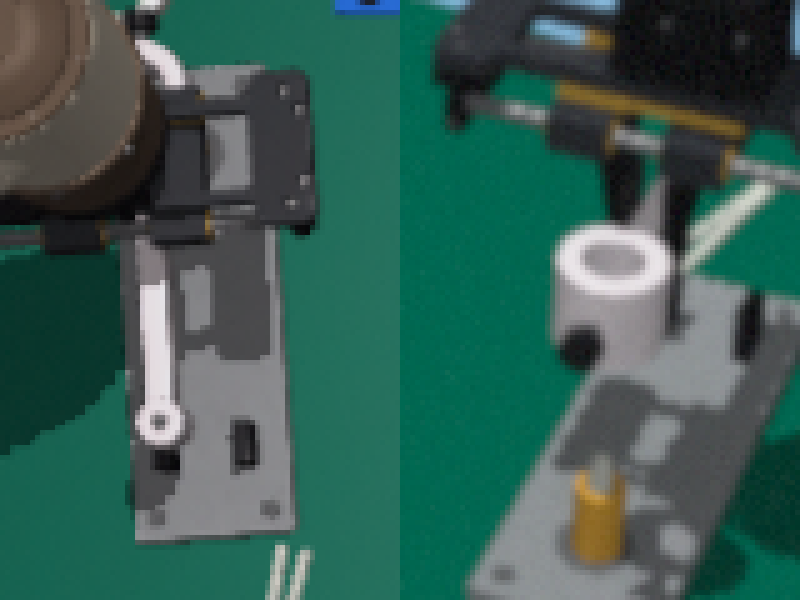

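The top crop shows the tail top at (160,422), against fork cheeks at (165,455) and (245,445) that sit far below it. The scene crop shows the boss bore centre at (213,260) and the bushing seated on the pin.

```bash
python3 - <<'E'
from seg import *
t,s=load('top'),load('scene'); np.set_printoptions(precision=4,suppress=True)
for zu in (.136,.140):
    print(zu,'tail(top cam)',atz(t,181.6,229,zu+.034),'boss(scene)',atz(s,357.2,241.6,zu+.044))
print('fork cheeks top-cam', *[atz(t,150+(u+.5)/5-.5,145+(v+.5)/5-.5,.044) for u,v in((164,455),(245,440))])
c=cloud(t); m=near(c,(.476,.215),.03)&(c[...,2]>.15); q=c[m]; print('tail cloud',len(q),np.median(q,0))
c=cloud(s); z=c[...,2]; v,u=np.mgrid[:420,:560]
m=(abs(u-357)<14)&(abs(v-242)<10)&near(c,(.645,.222),.04)&(z>.175)&(z<.2); q=c[m]; print('boss top scene',len(q),np.median(q[:,2]),cv2.minEnclosingCircle(q[:,:2].astype(np.float32)*1000),np.polyfit(q[:,0],q[:,2],1))
print(tri([(t,(187+184.7)/2-0.85,171.2),(s,354.6,281.2)])[0], np.mean([r.sense()['tcp_pos']],0))
E
```

```text
0.136 tail(top cam) [0.477  0.2046 0.17  ] boss(scene) [0.6416 0.2215 0.18  ]
0.14 tail(top cam) [0.4767 0.2039 0.174 ] boss(scene) [0.6466 0.2235 0.184 ]
fork cheeks top-cam [0.4697 0.2254 0.044 ] [0.4786 0.1809 0.044 ]
tail cloud 125 [0.4817 0.2037 0.1712]
boss top scene 292 0.1842948614636391 ((646.5560302734375, 225.50762939453125), 27.133468627929688) [-0.0325  0.2042]
[0.6451 0.2218 0.068 ] [0.5941 0.2164 0.1462]
```

steer_hand(rows=[[[0,0,-0.0008,0.006,0,0,0],[0,0,-0.0008,0.016,0,0,0],[0,0,-0.0008,0.026,0,0,0],[0,0,-0.0008,0.034,0,0,0],[0,0,-0.0008,0.039,0,0,0],[0,0,-0.0008,0.041,0,0,0],[0,0,-0.0008,0.041,0,0,0],[0,0,-0.0008,0.041,0,0,0]]])

```text
time_s: 14.75
tcp_pos: [0.5944, 0.2179, 0.1054]
ee_rot: [[0.995, 0.096, 0.001], [0.096, -0.995, 0.0], [0.001, -0.0, -1.0]]
wrist_force: [0.8, 0.2, -5.2]
gripper_width: 0.157
gripper_force: 30.0
```

steer_hand(rows=[[[0,0,0,0,0,0,0],[0,0,0,0,0,0,0],[0,0,0,0,0,0,0],[0,0,0,0,0,0,0],[0,0,0,0,0,0,0]]])

```text
time_s: 15.25
tcp_pos: [0.594, 0.2178, 0.1051]
ee_rot: [[0.995, 0.096, 0.0], [0.096, -0.995, 0.0], [0.0, -0.0, -1.0]]
wrist_force: [0.3, -0.1, -6.5]
gripper_width: 0.156
gripper_force: 30.0
```

```bash
python3 - <<'E'
from seg import *
s=r.sense(); print({k:np.round(s[k],4).tolist() for k in('tcp_pos','wrist_force','moment')})
t=cap('top')['pixels'][:,:,::-1]; c=cap('scene')['pixels'][:,:,::-1]
cv2.imwrite('pics/g6.png',np.hstack([cv2.resize(t[145:265,150:230],(400,600),interpolation=3),cv2.resize(c[215:320,320:390],(400,600),interpolation=3)]))
E
```

```text
{'tcp_pos': [0.594, 0.2178, 0.1051], 'wrist_force': [0.2534, -0.1142, -6.5399], 'moment': [-0.063, 0.0179, -0.0408]}
```

View pics/g6.png

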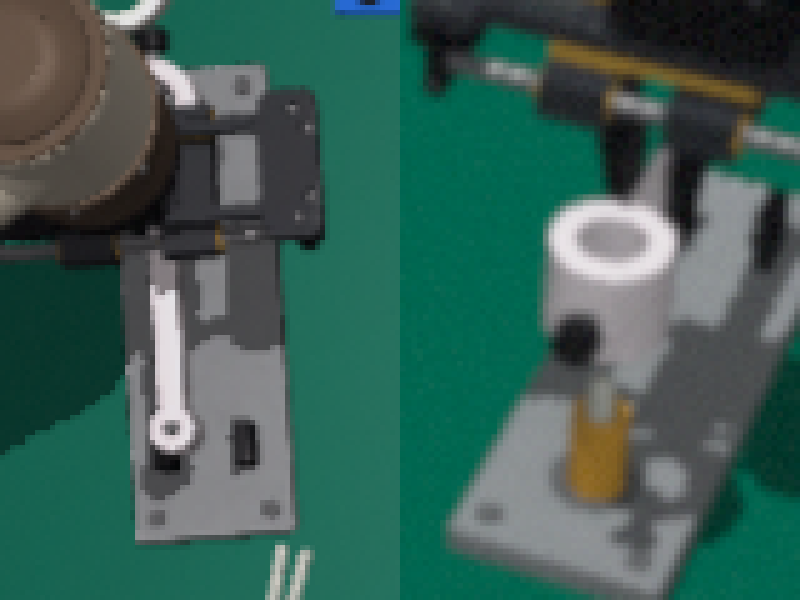

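The bracket is now low over the fixture: in the top crop the tail top is at (171,430), and in the scene crop the bore centre is at (214,240), above the bushing and pin.

```bash
python3 - <<'E'
from seg import *
t,s=load('top'),load('scene'); np.set_printoptions(precision=4,suppress=True)
print('tail(top cam)',atz(t,183.8,230.6,.133),'boss(scene)',atz(s,357.0,256.6,.143))
c=cloud(s); z=c[...,2]; v,u=np.mgrid[:420,:560]
m=(abs(u-357)<14)&(abs(v-257)<10)&near(c,(.645,.222),.04)&(z>.134)&(z<.155); q=c[m]; print('boss top',len(q),np.median(q[:,2]))
c=cloud(t); m=near(c,(.478,.204),.015)&(c[...,2]>.11); print('tail top',np.median(c[m],0))
E
```

```text
tail(top cam) [0.4762 0.2057 0.133 ] boss(scene) [0.6464 0.2257 0.143 ]
boss top 282 0.14302647561643245
tail top [0.4778 0.2048 0.132 ]
```

steer_hand(rows=[[[0,-0.0006,0.001,0,0,0,0],[0,-0.0006,0.001,0,0,0,0],[0,-0.0006,0.001,0,0,0,0],[0,-0.0006,0.001,0,0,0,0],[0,-0.0006,0.001,0,0,0,0],[0,-0.0006,0.001,0,0,0,0],[0,-0.0006,0.001,0,0,0,0]]])

```text
time_s: 16.05
tcp_pos: [0.5935, 0.2167, 0.105]
ee_rot: [[0.995, 0.096, -0.0], [0.096, -0.995, -0.0], [-0.0, 0.0, -1.0]]
wrist_force: [-0.1, -0.4, -6.1]
gripper_width: 0.161
gripper_force: 30.0
```

```bash
python3 -c "
from station import r, optics, finish_job
print(finish_job())"
```

```text
the job is handed in; nothing more can be done
None
```

I handed the job in at about 16 s: the bushing is down on the pin and released, and the bracket is held level over the fixture, its bore and tail within about 1–2 mm of the pin and fork gap, its underside about 3 cm above the pin tip; the hand-in returned no verdict.

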